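Stack two spacers on an arbor and swing the keeper over them

TASK

Thread the two loose metal spacers onto the upright spindle of the arbor stand in size order: the wide short one first, right down on the flange, then the long narrow bush down on top of it. Then push the swinging keeper round by its upright pin until it is fully closed over the stack with its round end above the bush. Leave the bystanders (impeller, hex key, tachometer) where they are.

Things in the scene. Friction and masses are not known exactly. Their poses are not given: they have to be found in the camera images.
- wide_spacer_center (a point): Wide short spacer: plain bare-metal ring, outer diameter 62, bore 34, height 30 mm, about 0.2 kg, loose, standing flat on the bench with its bore upright. The point is its centre on the bore axis, half-way up (15 mm above its underside); z along the bore.
- long_bush_center (a point): Long narrow bush: plain bare-metal tube, outer diameter 46, bore 22, height 60 mm, about 0.28 kg, loose, standing on end with its bore upright. The point is its centre on the bore axis, half-way up (30 mm above its underside); z along the bore.
- arbor_seat (a point): Seat of the arbor stand (fixed): on the spindle's axis, at the top of the 68 mm seat flange, 18 mm above the bench; z up, x level from the spindle to the keeper's pivot post. The grey base plate (12 mm thick) reaches from -45 to +105 mm in x, 45 mm to either side. With both spacers seated, the wide one's centre is 15 mm, the bush's 60 mm, the stack's top 90 mm above this point.
- spindle_tip (a point): Top of the arbor stand's vertical stepped steel spindle, on its axis, 56 mm above the seat point; axes as the seat's. Heights above the seat: 30 mm in diameter up to 20 mm, tapering to 18 mm in diameter at 28 mm, 18 mm in diameter up to 46 mm, then a cone that narrows to 8 mm at the tip. The seated bush hides it.
- keeper_pivot (a point): Point on the vertical hinge axis of the keeper, at the keeper's underside, 94 mm above the seat point and 75 mm from the spindle in the seat's +x direction; axes as those of the seat point. Below it is a fixed round post 18 mm in diameter (26 mm collar at its foot).
- keeper_pin (a point): Middle of the keeper's upright black push pin (14 mm in diameter, 30 mm tall, from 101 to 131 mm above the seat point, this point at 116 mm), 42 mm from the pivot axis. The keeper is a flat dark steel arm, 7 mm thick, with a round end pad 42 mm across whose centre is 75 mm from the pivot; its underside is 4 mm above the finished stack. The pin's x axis points from the pin to the pivot.
- keeper (a joint): Angle of the keeper about its vertical hinge, rad: 0 is fully closed (arm from the pivot straight to the spindle, against a stop), grows as it swings open, counter-clockwise seen from above, up to 2.3. It turns against light friction (about 0.05 N m) and stays where it is left. It starts open by 1.65 to 2.1.
- impeller: Bystander: black fan impeller, 55 mm across and 20 mm high, lying flat; origin at the centre of its underside.
- hex_key: Bystander: dark L-shaped hex key 52x22x4 mm, lying flat; origin at the centre of its underside.
- tachometer: Bystander: orange hand tachometer 114x54x30 mm, lying flat; origin at the centre of its underside.

How it is judged (in metres and radians):
On the way, in this order (a step that is already met when the one before it is completed fails the run):
1. the wide spacer is on the spindle, down on the flange (horizontal distance between wide_spacer_center and arbor_seat below 0.005 m and z of wide_spacer_center in the frame of arbor_seat between 0.012 and 0.018 m and angle between wide_spacer_center's own z axis and vertical below 0.06 rad), for 0.2 s.
2. the long bush is on the spindle, down on the wide spacer (all of step 1 and horizontal distance between long_bush_center and arbor_seat below 0.005 m and z of long_bush_center in the frame of arbor_seat between 0.057 and 0.063 m and angle between long_bush_center's own z axis and vertical below 0.06 rad), for 0.2 s.
3. the keeper is closed over the stack (all of step 2 and value of joint keeper below 0.12 rad), for 0.2 s.
At the end, for the whole second after the job is handed in: The wide spacer sits on the flange and the long bush on top of it, both round the spindle (axis within 5 mm of the spindle's, height within 3 mm of fully seated, upright within 0.06 rad), and the keeper is closed over them (joint below 0.12 rad) (all of step 3); the robot touches nothing.
It fails at once if a bystander (impeller, hex key or tachometer) is moved by more than 30 mm (distance of any of impeller, hex_key, tachometer from where it was at the start of the episode above 0.03 m).
It also fails if it takes over 67 s, if anything falls off the work surface, if the arm or the gripper's body presses on something with over 40 N, if the wrist force passes 120 N, or if a joint passes its speed limit or range.

ROBOT

A 6-joint arm with a two-finger parallel gripper is mounted at the origin on a cart in front of the work surface, level with it; the furniture and walls round the work are solid. World frame = base frame: x ahead of the robot, y to its left, z up, the work surface at z = 0. Lengths are in mm, angles in rad, forces in N, time in s.
With the tool pointing down it reaches from about 275 to 850 mm from the base axis. Payload 5.2 kg.
Tool frame: the origin (TCP) lies on the centre line of the jaws, within the pads' length; the fingertips stand 22 mm ahead of it and the grasp point (between the pads) lies 3 mm ahead of it (bot.tcp_to_tips is the distance from the TCP to the fingertips, in mm); z points along the fingers, y is the line along which they close (so a half turn about z gives the same grasp; the last joint's range is limited). The gripper opens to 85 mm and grips with 20 to 120 N. Pads are 22 mm wide; open, the fingers measure 114 mm over their backs; the gripper's body (76 mm by 85 mm) begins 54 mm behind the grasp point. The pads swing forward as they close: fully open they stand 13 mm farther back than shut.
Start: joints at [-1.406, 0.259, 1.535, -0, 1.348, -0.203], TCP at [197.781, -513.213, 253.31] pointing down, gripper open.
Joint ranges: [-3.14, 3.14], [-0.91, 2.08], [0.19, 2.58], [-1.22, 4.36], [0.22, 2.71], [-3.12, 3.12]. Speed limits (rad/s): [2.57, 2.57, 3.14, 3.14, 3.14, 3.14].

INTERFACE

Orientations are given as a unit quaternion [w, x, y, z].
In Python, from workcell import bot gives the robot as it stands.
- The arm moves only by the tool play_rows, never from a script. Its argument "deltas" is one flat list of numbers, 6 for each row, row after row: the shift along the tool's x, y, z in cm, then the turn, a rotation vector about the tool's x, y, z in degrees. A call has 1 to 8 rows; each row shifts and turns the commanded pose from where the row before left it, along the tool's axes as they then stand; what a row does not reach is not made up. A row lasts 1/12 s, in which the tool goes at most 41.7 mm and 7.16 degrees, less where a joint would pass 70% of its speed; a pose out of reach is approached as far as the arm can. A call with a gripper value outside its range is refused whole. "fingers" is the finger opening in cm, from 0 to 8.54, set as the call begins (left out, the last holds). The fingers move at their own pace and stop on an object; "squeeze" is the grip in N (left out, the last holds). Time passes only in rows, so rows that do not move let the fingers close. It gives the time, the measured TCP pose, the force, the opening and the grip force at its end, in the units of the state.
- bot.sense(): the state, without advancing time (a new reading comes with each control period).
- bot.snapshot(name): name is "side" or "top" or "wrist"; returns a dict with "pixels" (420x560x3 uint8, blue, green, red), "camera_matrix" (3x3 intrinsics, pixels), "extrinsics" (4x4, takes a point from camera to world coordinates); the wrist camera has in their place "hand_eye" (4x4, takes a point from camera to tool coordinates, whose origin is the TCP and whose axes are the flange's). Camera axes: x right, y up, looking along -z (the intrinsics and any distortion apply to the point x, -y, -z); pixel columns grow to the right and rows downward; lengths in mm; the calibration is good to about 2 mm. The wrist camera is an equidistant fisheye: a pixel r from the principal point sees the ray r / f radians off the axis. A picture is of the moment at which its call begins: read the wrist's pose just before it. There is no depth.
- bot.close_job(): hands the job in; it is judged then, once.
Trained networks look in a picture, given as the dict that the camera call returned (one of the last four; its "shot" number tells which), for a name from the list of things; names that differ only in an ending like _2 or _b are one class to them, and where a whole thing is asked for, a point or a joint stands for the part that bears it (a point fixed in the world has none). Each returns a list of dicts, best first, with "p" (0 to 1); they miss things now and then, are a little off and sometimes report something else, mostly with a low value. They report only what shows in the picture. A call takes as long as a camera call.
- bot.masks_of(picture, label): "mask" (420x560 bool, what is visible of it) and "box" ([left, top, right, bottom] in pixels, round what is visible of it).
The state is a dict: "clock": time; "joints": joint angles; "dq": joint speeds; "joint_torque": joint torques, N m; "tcp_pos": TCP position; "eef_rot": TCP orientation; "force": force on the tool from outside, world axes, zero at the start; "wrist_torque": the same for the moment, N m; "grip_width": finger opening in mm; "grip_force": force on a finger pad.
Only numpy, scipy, OpenCV 4.12 (cv2) and the standard library are available. Lean on these libraries where they do the work, as an engineer would, in place of code of your own. Each camera call takes 0.05 s, during which the arm holds its last target. There are 200 camera calls.

## Working session

There is one attempt and no reset: what is moved stays moved. The work goes in short steps, Python scripts to look and compute and a tool call to move; the robot and the scene stay as the last step left them, time stands still between calls to the robot, and variables do not carry over. Pictures are saved under pics/ and viewed, at most 13 in all, crops included, and the job is handed in when it is done.

Besides the shell and the picture viewer there is one more tool, called as name(argument=value, ...) on one line, values as JSON. play_rows: Moves the arm, as the interface text tells. Its arguments: {"type":"object","properties":{"deltas":{"type":"array","items":{"type":"number"}},"fingers":{"type":"number"},"squeeze":{"type":"number"}},"required":["deltas"]}

```bash
ls; mkdir -p pics
cat > h.py <<'E'
import numpy as np, cv2
from scipy.spatial.transform import Rotation as R
from workcell import bot
def toolT():
    s=bot.sense(); q=s['eef_rot']; T=np.eye(4); T[:3,:3]=R.from_quat([q[1],q[2],q[3],q[0]]).as_matrix(); T[:3,3]=s['tcp_pos']; return T
def snap(n):
    T=toolT(); p=bot.snapshot(n)
    p['E']=T@np.array(p['hand_eye']) if n=='wrist' else np.array(p['extrinsics'])
    p['fish']=n=='wrist'; p['K']=np.array(p['camera_matrix']); return p
def ray(p,u,v):
    K=p['K']; x=(u-K[0,2])/K[0,0]; y=(v-K[1,2])/K[1,1]
    if p['fish']:
        r=np.hypot(x,y)+1e-12; d=np.array([np.sin(r)*x/r,-np.sin(r)*y/r,-np.cos(r)])
    else: d=np.array([x,-y,-1.])
    return p['E'][:3,3],p['E'][:3,:3]@d
def onz(p,u,v,z):
    o,d=ray(p,u,v); return o+d*(z-o[2])/d[2]
def proj(p,X):
    E=np.linalg.inv(p['E']); X=np.atleast_2d(X)@E[:3,:3].T+E[:3,3]
    c=np.c_[X[:,0],-X[:,1],-X[:,2]]
    if p['fish']:
        n=np.hypot(c[:,0],c[:,1])+1e-12; th=np.arctan2(n,c[:,2]); m=c[:,:2]/n[:,None]*th[:,None]
    else: m=c[:,:2]/c[:,2:]
    K=p['K']; return m*[K[0,0],K[1,1]]+[K[0,2],K[1,2]]
E
cat > a.py <<'E'
from h import *
for n in ['top','side','wrist']:
    p=snap(n); cv2.imwrite(f'pics/{n}0.png',p['pixels'])
    print(n,{k:np.round(v,2).tolist() for k,v in p.items() if k not in('pixels','E','fish','K')},p['E'][:3,3].round())
    for l in ['wide_spacer_center','long_bush_center','arbor_seat','spindle_tip','keeper_pin','keeper','impeller','hex_key','tachometer']:
        try:
            for m in bot.masks_of(p,l)[:2]:
                b=m['box']; ys,xs=np.nonzero(m['mask']); u,v=xs.mean(),ys.mean()
                print(l,round(m['p'],2),np.round(b).tolist(),round(u),round(v),onz(p,u,v,20).round())
        except Exception as e: print(l,e)
print(bot.sense())
E
python3 a.py
```

```text
pics
top {'camera_matrix': [[533.63, 0.0, 280.52], [0.0, 533.63, 205.42], [0.0, 0.0, 1.0]], 'extrinsics': [[-0.02, 0.99, -0.13, 412.18], [-1.0, -0.02, 0.02, 100.42], [0.02, 0.13, 0.99, 1077.9], [0.0, 0.0, 0.0, 1.0]], 'shot': 1} [ 412.  100. 1078.]
wide_spacer_center 0.59 [271.0, 253.0, 302.0, 286.0] 288 268 [427.  64.  20.]
long_bush_center 0.92 [352.0, 237.0, 382.0, 257.0] 365 249 [461. -91.  20.]
arbor_seat 0.97 [291.0, 145.0, 402.0, 229.0] 337 182 [597. -41.  20.]
spindle_tip 0.72 [291.0, 144.0, 398.0, 229.0] 337 182 [596. -41.  20.]
keeper_pin 0.74 [344.0, 150.0, 400.0, 178.0] 371 163 [ 635. -112.   20.]
keeper_pin 0.65 [354.0, 236.0, 381.0, 262.0] 365 249 [460. -92.  20.]
keeper 0.82 [342.0, 149.0, 396.0, 179.0] 372 163 [ 635. -114.   20.]
impeller 0.93 [252.0, 123.0, 278.0, 151.0] 264 137 [692. 104.  20.]
tachometer 0.87 [142.0, 249.0, 177.0, 310.0] 161 279 [412. 313.  20.]
side {'camera_matrix': [[403.27, 0.0, 270.97], [0.0, 403.27, 207.22], [0.0, 0.0, 1.0]], 'extrinsics': [[-0.85, 0.21, -0.48, 134.65], [-0.52, -0.31, 0.79, 775.41], [0.01, 0.93, 0.38, 434.6], [0.0, 0.0, 0.0, 1
[... 1006 characters left out ...]
rray([-1.40580394e+00,  2.58588883e-01,  1.53501828e+00, -1.30443151e-05,
        1.34801313e+00, -2.02777542e-01]), 'dq': array([-2.24541446e-04, -3.56650342e-04, -5.53005239e-04,  9.00817730e-05,
        2.80463995e-03, -1.40098670e-03]), 'joint_torque': array([-5.61179113e-04, -4.45924079e+01, -2.90893579e+01, -2.95526179e-04,
        9.41380385e-04, -1.32246905e-05]), 'tcp_pos': array([ 197.77229031, -513.20150424,  253.30837867]), 'eef_rot': array([-1.39360135e-05,  9.83140483e-01,  1.82851829e-01, -6.09876781e-06]), 'force': array([-0.07572505,  0.04568818, -0.24541777]), 'wrist_torque': array([ 0.02052026,  0.04438895, -0.03413401]), 'grip_force': 0.0, 'grip_width': 85.53615059425368}
```

```bash
python3 -c "
import cv2
a=cv2.imread('pics/top0.png')[115:315,130:410];b=cv2.imread('pics/side0.png')[140:370,190:370]
cv2.imwrite('pics/topc.png',cv2.resize(a,None,fx=2.8,fy=2.8,interpolation=2));cv2.imwrite('pics/sidec.png',cv2.resize(b,None,fx=2.6,fy=2.6,interpolation=2))"
```

```text
(no output)
```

View pics/topc.png

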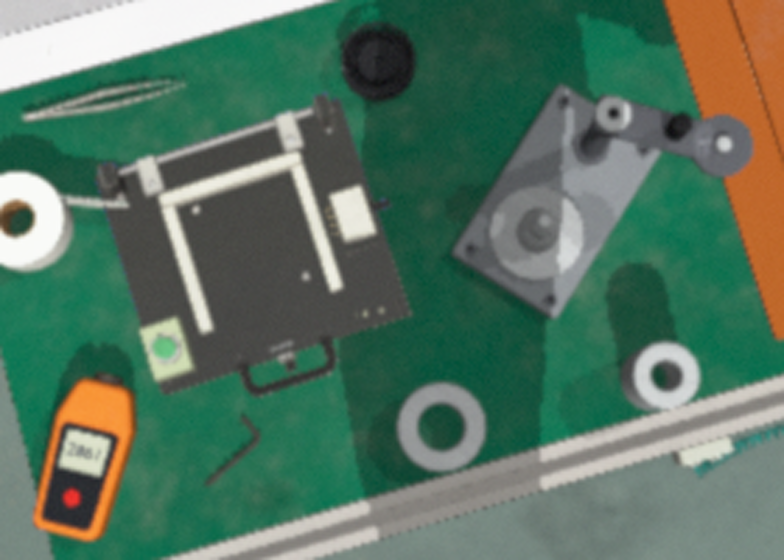

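View pics/sidec.png

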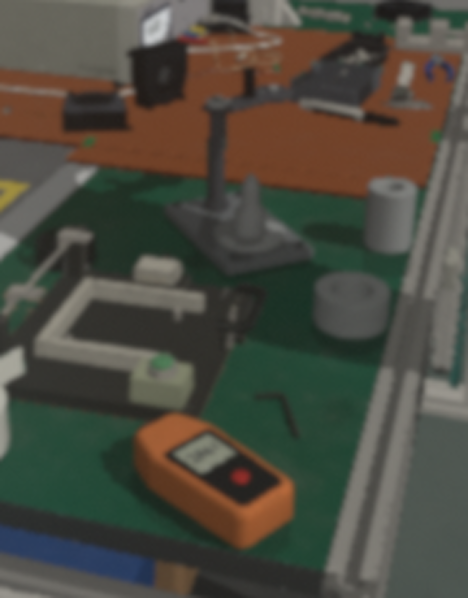

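Run:
```python
from h import *
p=snap('top')
for n,u,v,z in [('wide',287.5,267.5,30),('bush',368.2,248.9,60),('bushbore',368.6,248.7,60),('tip',324,195,74),('flange',321.5,198.6,18),('pivot',349,155,119),('pin',372,160.3,149),('pad',389.,166.5,119)]:
    print(n,onz(p,u,v,z).round(1))
print(toolT().round(3))
```

```text
wide [427.4  64.5  30. ]
bush [458.6 -89.6  60. ]
bushbore [458.9 -90.4  60. ]
tip [562.4  -7.2  74. ]
flange [563.5  -7.9  18. ]
pivot [629.1 -51.1 119. ]
pin [611.8 -87.  149. ]
pad [ 606.1 -123.9  119. ]
[[ 9.33000e-01  3.60000e-01  0.00000e+00  1.97772e+02]
 [ 3.60000e-01 -9.33000e-01  0.00000e+00 -5.13206e+02]
 [ 0.00000e+00 -0.00000e+00 -1.00000e+00  2.53293e+02]
 [ 0.00000e+00  0.00000e+00  0.00000e+00  1.00000e+00]]
```

play_rows(deltas=[2.64,-2.85,0,0,0,0,2.64,-2.85,0,0,0,0,2.64,-2.85,0,0,0,0,2.64,-2.85,0,0,0,0,2.64,-2.85,0.5,0,0,0,2.64,-2.85,0.5,0,0,0,2.64,-2.85,1,0,0,0,2.64,-2.85,1,0,0,0], fingers=8.54)

```text
clock: 2.22
tcp_pos: [313.3, -223.1, 223.5]
eef_rot: [0.001, 0.983, 0.183, 0.0]
force: [0.1, 0.1, -0.6]
grip_width: 85.6
grip_force: 0.0
```

play_rows(deltas=[2.64,-2.85,1,0,0,0,2.64,-2.85,1,0,0,0,2.64,-2.85,1,0,0,0,2.64,-2.85,1,0,0,0,2.64,-2.85,1,0,0,0,2.64,-2.85,1,0,0,0,2.64,-2.85,1,0,0,0,2.64,-2.85,0,0,0,0])

```text
clock: 2.88
tcp_pos: [427.2, 66.3, 151.9]
eef_rot: [-0.0, 0.983, 0.183, -0.001]
force: [0.4, -0.8, -0.6]
grip_width: 85.6
grip_force: 0.0
```

play_rows(deltas=[0,0,0,0,0,-7,0,0,0,0,0,-7,0,0,0,0,0,-7,0,0,0,0,0,-7,0,0,0,0,0,-7,0,0,0,0,0,-7,0,0,0,0,0,-7,0,0,0,0,0,-7])

```text
clock: 3.55
tcp_pos: [428.1, 64.2, 153.4]
eef_rot: [0.0, 0.78, 0.625, 0.0]
force: [0.3, 0.1, -0.2]
grip_width: 85.7
grip_force: 0.0
```

play_rows(deltas=[0,0,0,0,0,-7,0,0,0,0,0,-7,0,0,0,0,0,-7,0,0,0,0,0,-7,0,0,0,0,0,-7,0,0,0,0,0,-7,0,0,0,0,0,-7,0,0,0,0,0,-7])

```text
clock: 4.22
tcp_pos: [428.1, 64.2, 153.5]
eef_rot: [0.0, 0.395, 0.919, 0.0]
force: [0.4, 0.4, -0.9]
grip_width: 85.2
grip_force: 0.0
```

play_rows(deltas=[0,0,0,0,0,-7,0,0,0,0,0,-6.6,0,0,0,0,0,0])

```text
clock: 4.47
tcp_pos: [428.1, 64.2, 153.4]
eef_rot: [0.0, 0.285, 0.959, 0.0]
force: [-0.1, 0.5, 0.6]
grip_width: 85.2
grip_force: 0.0
```

```bash
cat >> h.py <<'E'
from scipy.optimize import minimize
A=np.linspace(0,2*np.pi,48,endpoint=False); C=np.c_[np.cos(A),np.sin(A)]
def hullpts(p,xy,r,z0,z1):
    X=np.vstack([np.c_[np.array(xy)+r*C,np.full(48,z)] for z in (z0,z1)])
    return cv2.convexHull(proj(p,X).astype(np.float32)).reshape(-1,2)
def fit(p,label,xy0,r,z0,z1,idx=0):
    ms=bot.masks_of(p,label)
    if not ms: return None
    m=ms[idx]; c=max(cv2.findContours(m['mask'].astype(np.uint8),0,1)[0],key=cv2.contourArea)
    h=cv2.convexHull(c).reshape(-1,2).astype(np.float32)
    inn=(h[:,0]>2)&(h[:,0]<557)&(h[:,1]>2)&(h[:,1]<417); hp=h[inn]
    f=lambda xy:np.mean([abs(cv2.pointPolygonTest(H,tuple(map(float,q)),True)) for H in [hullpts(p,xy,r,z0,z1)] for q in hp])
    s=minimize(f,xy0,method='Nelder-Mead',options=dict(initial_simplex=np.array(xy0)+[[0,0],[15,0],[0,15]],xatol=.1,fatol=.01))
    return s.x.round(1),round(s.fun,2),round(m['p'],2),np.round(m['box']).tolist()
def draw(p,name,cyls,col=(0,0,255)):
    im=p['pixels'].copy()
    for (x,y,r,z) in cyls:
        cv2.polylines(im,[proj(p,np.c_[np.array([x,y])+r*C,np.full(48,z)]).round().astype(int)],True,col,1)
    cv2.imwrite(f'pics/{name}.png',im)
E
python3 - <<'E'
from h import *
p=snap('wrist'); r=fit(p,'wide_spacer_center',[427,64],31,0,30); print(r)
x,y=r[0]; draw(p,'w1',[(x,y,31,30),(x,y,17,30),(x,y,31,0)])
t=snap('top'); print(fit(t,'long_bush_center',[458,-90],23,0,60))
E
```

```text
(array([429.1,  64.6]), np.float64(0.58), 0.55, [244.0, 171.0, 319.0, 250.0])
(array([459. , -87.8]), np.float64(0.64), 0.51, [365.0, 233.0, 381.0, 260.0])
```

View pics/w1.png

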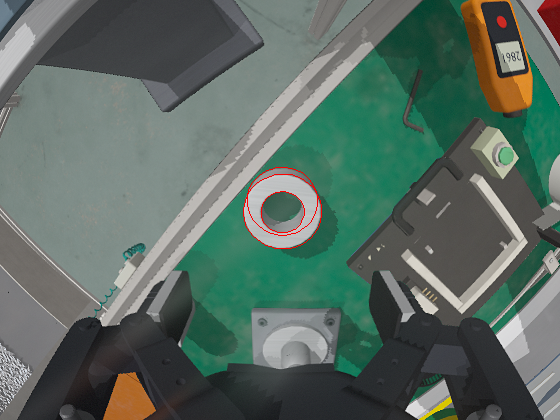

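play_rows(deltas=[-0.06,0.09,1,0,0,-7,0,0,1,0,0,-7,0,0,1,0,0,-7,0,0,2,0,0,0,0,0,2,0,0,0,0,0,2,0,0,0,0,0,1.5,0,0,0,0,0,1,0,0,0])

```text
clock: 5.33
tcp_pos: [428.2, 64.7, 36.9]
eef_rot: [-0.001, 0.109, 0.994, 0.0]
force: [0.1, -0.1, -0.2]
grip_width: 85.3
grip_force: 0.0
```

play_rows(deltas=[0,0,0.8,0,0,0,0,0,0.5,0,0,0,0,0,0,0,0,0])

```text
clock: 5.58
tcp_pos: [428.6, 64.6, 24.6]
eef_rot: [-0.001, 0.108, 0.994, 0.0]
force: [0.2, 0.1, 0.0]
grip_width: 85.4
grip_force: 0.0
```

play_rows(deltas=[0,0,0,0,0,0,0,0,0,0,0,0,0,0,0,0,0,0,0,0,0,0,0,0,0,0,0,0,0,0,0,0,0,0,0,0], fingers=5.5, squeeze=40)

```text
clock: 6.08
tcp_pos: [429.6, 64.6, 26.4]
eef_rot: [0.001, 0.108, 0.994, 0.0]
force: [-1.1, 0.4, 6.3]
grip_width: 60.7
grip_force: 42.6
```

play_rows(deltas=[0,0,-1,0,0,0,0,0,-3,0,0,0,0,0,-3.5,0,0,0,0,0,-3.5,0,0,0,-2,-0.4,-2.5,0,0,0,-3.3,-0.7,-1.4,0,0,0,-3.3,-0.7,-1.4,0,0,0,-3.3,-0.7,0,0,0,0])

```text
clock: 6.75
tcp_pos: [542.7, 14.1, 192.6]
eef_rot: [0.004, 0.107, 0.994, -0.0]
force: [1.3, 0.5, -0.3]
grip_width: 60.8
grip_force: 44.4
```

play_rows(deltas=[-3.3,-0.7,0,0,0,0,-3.3,-0.7,0,0,0,0,-1.2,-0.2,0,0,0,0,0,0,0,0,0,0,0,0,0,0,0,0])

```text
clock: 7.17
tcp_pos: [612.3, -17.6, 187.8]
eef_rot: [-0.001, 0.108, 0.994, 0.0]
force: [0.2, -0.3, -1.9]
grip_width: 61.0
grip_force: 44.4
```

Run:
```python
from h import *
p=snap('wrist'); cv2.imwrite('pics/w2r.png',p['pixels'])
for l in ['arbor_seat','long_bush_center','wide_spacer_center','keeper']:
    for m in bot.masks_of(p,l)[:2]: print(l,round(m['p'],2),np.round(m['box']))
draw(p,'w2',[(563,-8,34,18),(562.5,-7.2,4,74),(459,-88,23,60)])
print(toolT().round(3))
```

```text
arbor_seat 0.72 [110.  80. 343. 295.]
long_bush_center 0.87 [128.  22. 196.  83.]
wide_spacer_center 0.88 [207. 220. 349. 355.]
keeper 0.55 [112. 231. 256. 298.]
[[-9.77000e-01  2.13000e-01 -0.00000e+00  6.11742e+02]
 [ 2.13000e-01  9.77000e-01  0.00000e+00 -1.68420e+01]
 [ 0.00000e+00  0.00000e+00 -1.00000e+00  1.88632e+02]
 [ 0.00000e+00  0.00000e+00  0.00000e+00  1.00000e+00]]
```

View pics/w2.png

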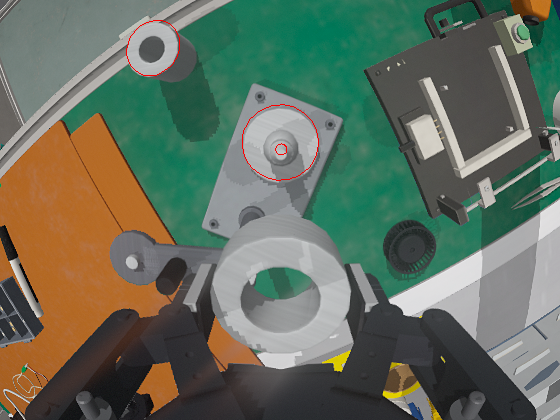

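Run:
```python
from h import *
p=snap('wrist'); T=toolT(); z=T[2,3]-26.4
r=fit(p,'wide_spacer_center',list(T[:2,3]),31,z,z+30); print('ring',r, 'rel',r[0]-T[:2,3])
def score(p,zr,c0,n=6,mask=None):
    g=cv2.cvtColor(p['pixels'],6).astype(np.float32); g=cv2.GaussianBlur(g,(0,0),1)
    best=[]
    for dx in np.arange(-n,n+.1,.5):
        for dy in np.arange(-n,n+.1,.5):
            s=0
            for (zz,rr) in zr:
                v=[]
                for e in(-1.5,1.5):
                    q=proj(p,np.c_[np.array(c0)+[dx,dy]+(rr+e)*C,np.full(48,zz)]).astype(np.float32)
                    v.append(cv2.remap(g,q[:,0].copy(),q[:,1].copy(),1).ravel())
                s+=np.mean(np.minimum(abs(v[0]-v[1]),25))
            best.append((s,c0[0]+dx,c0[1]+dy))
    return [np.round(b,1).tolist() for b in sorted(best)[::-1][:4]]
print('flange',score(p,[(18,34)],(563,-8)))
print('tip',score(p,[(74,4)],(563,-8)), score(p,[(64,9)],(563,-8)))
print('all',score(p,[(18,34),(74,4),(64,9)],(563,-8)))
print('bush',score(p,[(60,23),(60,11)],(459,-88)))
print('ring top',score(p,[(z+30,31),(z+30,17)],T[:2,3]))
print(T[:3,3])
```

```text
Traceback (most recent call last):
TypeError: 'NoneType' object is not subscriptable
```

```bash
cat >> h.py <<'E'
def score(p,zr,c0,n=6):
    g=cv2.cvtColor(p['pixels'],6).astype(np.float32); g=cv2.GaussianBlur(g,(0,0),1)
    best=[]
    for dx in np.arange(-n,n+.1,.5):
        for dy in np.arange(-n,n+.1,.5):
            s=0
            for (zz,rr) in zr:
                v=[]
                for e in(-1.5,1.5):
                    q=proj(p,np.c_[np.array(c0)+[dx,dy]+(rr+e)*C,np.full(48,zz)]).astype(np.float32)
                    v.append(cv2.remap(g,q[:,0].copy(),q[:,1].copy(),1).ravel())
                s+=np.mean(np.minimum(abs(v[0]-v[1]),25))
            best.append((s,c0[0]+dx,c0[1]+dy))
    return [np.round(b,1).tolist() for b in sorted(best)[::-1][:3]]
E
python3 - <<'E'
from h import *
p=snap('wrist'); T=toolT(); z=T[2,3]-26.4
print('flange',score(p,[(18,34)],(563,-8)))
print('tip',score(p,[(74,4)],(563,-8)), score(p,[(64,9)],(563,-8)))
print('all',score(p,[(18,34),(74,4),(64,9)],(563,-8)))
print('bush',score(p,[(60,23),(60,11)],(459,-88)))
print('ring top',score(p,[(z+30,31),(z+30,17)],T[:2,3]))
print(T[:3,3], fit(p,'wide_spacer_center',list(T[:2,3]),31,z,z+30))
E
```

```text
flange [[24.6, 566.0, -8.5], [24.3, 566.5, -8.5], [24.3, 566.0, -8.0]]
tip [[21.6, 567.0, -8.5], [21.6, 567.0, -8.0], [21.5, 567.5, -8.5]] [[18.7, 563.5, -13.0], [18.7, 562.5, -13.0], [18.6, 563.0, -13.0]]
all [[56.9, 567.0, -8.5], [56.7, 567.0, -8.0], [56.2, 567.5, -8.5]]
bush [[46.0, 461.5, -89.5], [46.0, 461.5, -89.0], [45.9, 461.0, -89.5]]
ring top [[45.6, 611.8, -17.1], [45.5, 610.8, -18.1], [45.5, 610.8, -17.6]]
[612.27956765 -17.14676411 188.72443097] (array([612.2, -18. ]), np.float64(1.68), 0.93, [209.0, 216.0, 350.0, 354.0])
```

play_rows(deltas=[2,-0.1,0,0,0,0,2,0,0,0,0,0,0.7,0,1,0,0,0,0,0,2.5,0,0,0,0,0,2.5,0,0,0,0,0,1.5,0,0,0,0,0,0.5,0,0,0,0,0,0,0,0,0])

```text
clock: 8.28
tcp_pos: [565.6, -8.2, 107.1]
eef_rot: [-0.001, 0.107, 0.994, 0.0]
force: [-0.2, 0.1, -0.5]
grip_width: 60.9
grip_force: 44.3
```

Run:
```python
from h import *
p=snap('wrist'); T=toolT(); z=T[2,3]-26.4
print('ring top',score(p,[(z+30,31),(z+30,17)],T[:2,3]),T[:3,3])
print('flange',score(p,[(18,34)],(565,-8)))
draw(p,'w3',[(566,-8.2,34,18),(566,-8.2,4,74)])
t=snap('top'); print('top ring',score(t,[(z+30,31)],T[:2,3]),'flange',score(t,[(18,34)],(565,-8)),score(t,[(18,34),(74,4)],(565,-8)))
```

```text
ring top [[49.7, 564.0, -8.9], [49.2, 564.0, -8.4], [49.0, 563.5, -8.9]] [566.51242422  -8.41297785 108.34134214]
flange [[16.8, 566.0, -8.5], [16.7, 566.5, -8.5], [16.7, 566.5, -9.0]]
top ring [[10.6, 568.0, -3.4], [10.5, 567.5, -3.4], [10.5, 568.0, -3.9]] flange [[12.3, 566.0, -10.0], [12.3, 566.5, -10.0], [12.3, 566.5, -10.5]] [[23.2, 567.0, -11.0], [23.1, 564.0, -2.0], [23.1, 567.0, -11.5]]
```

View pics/w3.png

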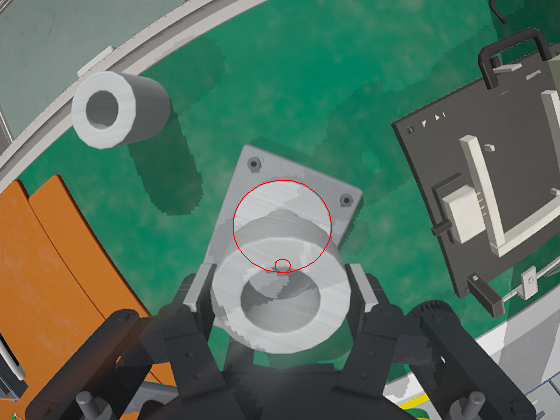

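play_rows(deltas=[0,0,1,0,0,0,0,0,1,0,0,0,0,0,1,0,0,0,0,0,0.7,0,0,0,0,0,0,0,0,0])

```text
clock: 8.8
tcp_pos: [565.1, -8.2, 69.1]
eef_rot: [-0.002, 0.107, 0.994, 0.0]
force: [-0.5, -1.0, -1.8]
grip_width: 61.2
grip_force: 44.3
```

play_rows(deltas=[0,0,0.5,0,0,0,0,0,0.5,0,0,0,0,0,0.4,0,0,0,0,0,0,0,0,0])

```text
clock: 9.13
tcp_pos: [566.0, -8.4, 56.4]
eef_rot: [-0.001, 0.107, 0.994, 0.0]
force: [-0.2, 0.2, -0.9]
grip_width: 60.6
grip_force: 44.4
```

play_rows(deltas=[0,0,0.5,0,0,0,0,0,0.4,0,0,0,0,0,0.2,0,0,0,0,0,0,0,0,0,0,0,0,0,0,0])

```text
clock: 9.55
tcp_pos: [566.4, -8.4, 46.2]
eef_rot: [-0.0, 0.107, 0.994, 0.0]
force: [-1.1, -0.1, -1.6]
grip_width: 60.7
grip_force: 44.4
```

play_rows(deltas=[0,0,0.15,0,0,0,0,0,0,0,0,0])

```text
clock: 9.72
tcp_pos: [566.6, -8.5, 44.8]
eef_rot: [0.0, 0.107, 0.994, 0.0]
force: [0.1, -0.3, -1.1]
grip_width: 60.9
grip_force: 44.4
```

play_rows(deltas=[0,0,0,0,0,0,0,0,0,0,0,0,0,0,0,0,0,0,0,0,0,0,0,0,0,0,-1,0,0,0,0,0,-3,0,0,0,0,0,-3.5,0,0,0,0,0,-3.5,0,0,0], fingers=8.5)

```text
clock: 10.38
tcp_pos: [565.9, -8.3, 156.2]
eef_rot: [-0.001, 0.107, 0.994, 0.0]
force: [1.8, -1.1, -0.5]
grip_width: 85.2
grip_force: 0.0
```

Run:
```python
from h import *
p=snap('wrist'); T=toolT()
print('ring seated',score(p,[(48,31)],(566,-8)),score(p,[(48,31),(48,17)],(566,-8)),T[:3,3])
print('bush',score(p,[(60,23),(60,11)],(461,-89)))
draw(p,'w4',[(566,-8.2,31,48),(566,-8.2,4,74)])
```

```text
ring seated [[23.3, 567.5, -10.0], [23.3, 568.0, -10.0], [23.2, 567.5, -10.5]] [[47.3, 567.0, -10.0], [47.3, 567.5, -10.0], [47.3, 567.5, -9.5]] [570.14288181  -9.04890931 164.34699434]
bush [[47.7, 461.5, -91.0], [47.7, 461.5, -90.5], [47.6, 461.5, -91.5]]
```

View pics/w4.png

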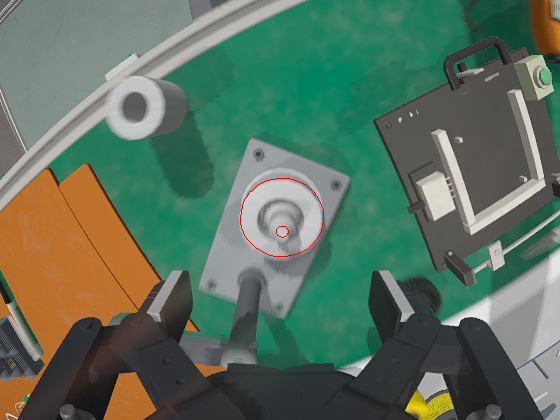

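play_rows(deltas=[2.14,-2.54,0,0,0,0,2.14,-2.54,0,0,0,0,2.14,-2.54,0,0,0,0,2.14,-2.54,0,0,0,0,0,0,2,0,0,0,0,0,2,0,0,0,0,0,0,0,0,0,0,0,0,0,0,0])

```text
clock: 11.1
tcp_pos: [460.7, -89.3, 114.9]
eef_rot: [-0.001, 0.108, 0.994, 0.0]
force: [-0.3, -0.5, -0.5]
grip_width: 85.1
grip_force: 0.0
```

Run:
```python
from h import *
p=snap('wrist'); T=toolT()
print('bush',score(p,[(60,23),(60,11)],(461,-89)),fit(p,'long_bush_center',[461,-89],23,0,60),T[:3,3])
```

```text
bush [[50.0, 460.5, -89.0], [50.0, 460.5, -89.5], [50.0, 460.5, -90.0]] (array([461.1, -89.4]), np.float64(1.24), 0.63, [245.0, 186.0, 318.0, 278.0]) [461.58656498 -89.49264123 115.54279732]
```

play_rows(deltas=[0.08,0,2,0,0,0,0,0,2,0,0,0,0,0,2,0,0,0,0,0,1,0,0,0,0,0,0.5,0,0,0,0,0,0,0,0,0,0,0,0,0,0,0])

```text
clock: 11.78
tcp_pos: [461.3, -89.4, 40.6]
eef_rot: [0.001, 0.107, 0.994, -0.0]
force: [-0.3, -1.1, -0.3]
grip_width: 84.9
grip_force: 0.0
```

play_rows(deltas=[0,0,0,0,0,0,0,0,0,0,0,0,0,0,0,0,0,0,0,0,0,0,0,0,0,0,0,0,0,0,0,0,0,0,0,0,0,0,0,0,0,0,0,0,0,0,0,0], fingers=4.0, squeeze=40)

```text
clock: 12.45
tcp_pos: [461.0, -89.4, 40.7]
eef_rot: [0.001, 0.107, 0.994, -0.0]
force: [-0.5, 0.6, 5.2]
grip_width: 44.6
grip_force: 40.4
```

play_rows(deltas=[0,0,-1,0,0,0,0,0,-3,0,0,0,0,0,-3.5,0,0,0,0,0,-2.5,0,0,0,-1.7,2.03,0,0,0,0,-1.7,2.03,0,0,0,0,-1.7,2.03,0,0,0,0,-1.7,2.03,0,0,0,0])

```text
clock: 13.12
tcp_pos: [544.7, -23.7, 140.1]
eef_rot: [0.0, 0.108, 0.994, -0.0]
force: [-0.1, -0.3, -2.6]
grip_width: 44.5
grip_force: 41.8
```

play_rows(deltas=[-1.7,2.03,0,0,0,0,0,0,0,0,0,0,0,0,0,0,0,0])

```text
clock: 13.37
tcp_pos: [565.4, -7.4, 139.3]
eef_rot: [-0.0, 0.106, 0.994, -0.0]
force: [-0.1, 0.1, -3.3]
grip_width: 44.5
grip_force: 41.9
```

Run:
```python
from h import *
p=snap('wrist'); T=toolT(); z=T[2,3]-40.7
print('bush',score(p,[(z+60,23),(z+60,11)],T[:2,3]),T[:3,3],bot.sense()['force'])
print('flange',score(p,[(18,34)],(566,-8)),'ring',score(p,[(48,31)],(566,-8)))
draw(p,'w5',[(566,-8.6,31,48),(566,-8.6,4,74),(T[0,3],T[1,3],23,z+60)])
```

```text
bush [[50.0, 564.5, -7.9], [50.0, 564.0, -7.4], [50.0, 564.0, -7.9]] [564.47779293  -7.92168198 139.25533082] [-0.10821146 -0.42389947 -2.67003249]
flange [[16.5, 566.5, -9.5], [16.4, 566.0, -9.5], [16.2, 565.5, -9.0]] ring [[15.9, 567.0, -10.0], [15.8, 566.5, -10.0], [15.8, 567.0, -9.5]]
```

View pics/w5.png

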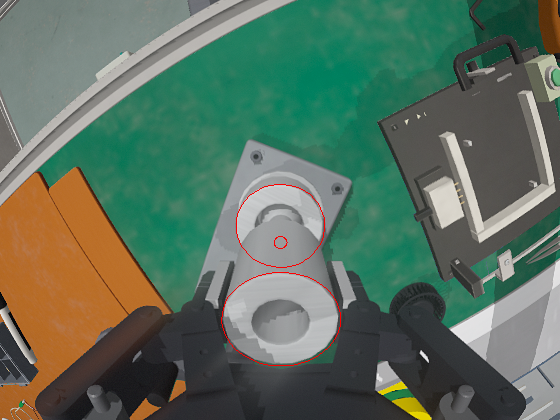

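play_rows(deltas=[-0.18,-0.06,1,0,0,0,0,0,1.2,0,0,0,0,0,0.5,0,0,0,0,0,0.5,0,0,0,0,0,0,0,0,0])

```text
clock: 13.83
tcp_pos: [565.6, -9.6, 106.5]
eef_rot: [-0.001, 0.108, 0.994, 0.0]
force: [0.5, -0.5, -2.8]
grip_width: 44.6
grip_force: 41.9
```

play_rows(deltas=[0,0,0.3,0,0,0,0,0,0.3,0,0,0,0,0,0.2,0,0,0,0,0,0,0,0,0])

```text
clock: 14.17
tcp_pos: [566.6, -9.2, 99.6]
eef_rot: [-0.0, 0.107, 0.994, 0.0]
force: [0.3, 0.0, -1.9]
grip_width: 44.4
grip_force: 41.9
```

play_rows(deltas=[0,0,0.4,0,0,0,0,0,0.4,0,0,0,0,0,0.2,0,0,0,0,0,0,0,0,0])

```text
clock: 14.5
tcp_pos: [566.3, -9.1, 89.1]
eef_rot: [-0.001, 0.107, 0.994, 0.0]
force: [-0.3, -0.4, -2.7]
grip_width: 44.3
grip_force: 41.9
```

play_rows(deltas=[0,0,0.05,0,0,0,0,0,0,0,0,0,0,0,0,0,0,0,0,0,0,0,0,0,0,0,-1,0,0,0,0,0,-3,0,0,0,0,0,-3.5,0,0,0,0,0,-3,0,0,0], fingers=8.5)

```text
clock: 15.17
tcp_pos: [566.8, -9.2, 196.8]
eef_rot: [0.0, 0.107, 0.994, -0.0]
force: [1.3, 0.8, 0.8]
grip_width: 84.9
grip_force: 0.0
```

play_rows(deltas=[0,0,-1,0,0,0,0,0,0,0,0,0,0,0,0,0,0,0], fingers=3.6)

```text
clock: 15.42
tcp_pos: [566.8, -9.2, 204.8]
eef_rot: [0.001, 0.107, 0.994, -0.0]
force: [-0.5, 0.1, -0.0]
grip_width: 51.0
grip_force: 0.0
```

Run:
```python
from h import *
p=snap('wrist'); T=toolT()
print('bush',score(p,[(108,23),(108,11)],(566,-9)),fit(p,'long_bush_center',[566,-9],23,48,108),T[:3,3])
cv2.imwrite('pics/w6.png',p['pixels'])
t=snap('top'); print(score(t,[(108,23),(108,11)],(566,-9))); 
print('pad',score(t,[(119,21)],(606,-124),8),score(t,[(149,7)],(614,-89),8),'pivot',score(t,[(119,10)],(629,-51)))
cv2.imwrite('pics/t6.png',np.hstack([cv2.resize(t['pixels'][110:250,280:430],None,fx=2.6,fy=2.6,interpolation=2),cv2.resize(p['pixels'][140:420,100:420],(400,364))]))
```

```text
bush [[49.3, 564.5, -8.5], [49.1, 565.0, -8.5], [49.0, 565.0, -9.0]] (array([565.1,  -9.2]), np.float64(0.81), 0.59, [250.0, 172.0, 312.0, 251.0]) [566.06379326  -9.09959004 203.46111484]
[[29.0, 561.5, -9.5], [28.9, 561.5, -10.0], [28.8, 561.0, -10.0]]
pad [[8.9, 598.0, -123.5], [8.9, 598.0, -124.0], [8.7, 598.0, -124.5]] [[8.4, 608.0, -96.5], [8.3, 608.0, -97.0], [8.3, 608.0, -96.0]] pivot [[4.9, 623.0, -45.0], [4.8, 623.5, -45.0], [4.7, 623.0, -45.5]]
```

View pics/t6.png

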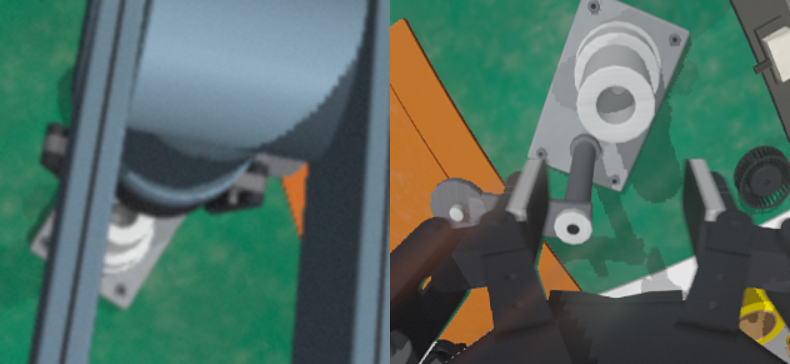

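Run:
```python
from h import *
p=snap('wrist')
a=onz(p,245.6,317,119);b=onz(p,152.8,295.3,119);s=np.array([566,-9,119])
print(a,b,np.linalg.norm((a-s)),np.linalg.norm((a-b)))
for c,q in((a,s),(a,b)): print(np.degrees(np.arctan2(*(q-c)[1::-1])))
```

```text
[629.41323921 -51.12725063 119.        ] [ 597.86670667 -118.74844596  119.        ] 76.1310984565356 74.61775776504375
146.40276113646638
-115.00991769198679
```

play_rows(deltas=[-2.04,-2.29,0,0,0,0,-2.04,-2.29,0,0,0,0,-2.04,-2.29,0,0,0,0,0,0,0,0,0,-7,0,0,0,0,0,-7,0,0,0,0,0,-7,0,0,0,0,0,-7,0,0,0,0,0,-7])

```text
clock: 16.28
tcp_pos: [611.3, -89.4, 202.4]
eef_rot: [-0.001, -0.199, 0.98, 0.001]
force: [0.7, -0.3, 0.3]
grip_width: 35.8
grip_force: 0.0
```

play_rows(deltas=[0,0,0,0,0,-7,0,0,0,0,0,-7,0,0,0,0,0,-7,0,0,0,0,0,-7,0,0,0,0,0,-7,0,0,0,0,0,-7,0,0,0,0,0,0,0,0,0,0,0,0])

```text
clock: 16.95
tcp_pos: [611.4, -89.3, 203.0]
eef_rot: [-0.001, -0.533, 0.846, 0.001]
force: [0.7, 0.8, 0.4]
grip_width: 35.8
grip_force: 0.0
```

Run:
```python
from h import *
p=snap('wrist'); T=toolT(); print(T.round(3),bot.sense()['joints'].round(2),bot.sense()['grip_width'])
a=np.radians(245)
draw(p,'w7',[(629,-51,9,119),(629+42*np.cos(a),-51+42*np.sin(a),7,149),(629+75*np.cos(a),-51+75*np.sin(a),21,119)])
```

```text
[[-4.31000e-01 -9.02000e-01 -2.00000e-03  6.11541e+02]
 [-9.02000e-01  4.31000e-01  1.00000e-03 -8.93240e+01]
 [ 0.00000e+00  2.00000e-03 -1.00000e+00  2.03271e+02]
 [ 0.00000e+00  0.00000e+00  0.00000e+00  1.00000e+00]] [-0.33  0.42  1.43 -0.    1.29 -3.02] 35.92936271078386
```

View pics/w7.png

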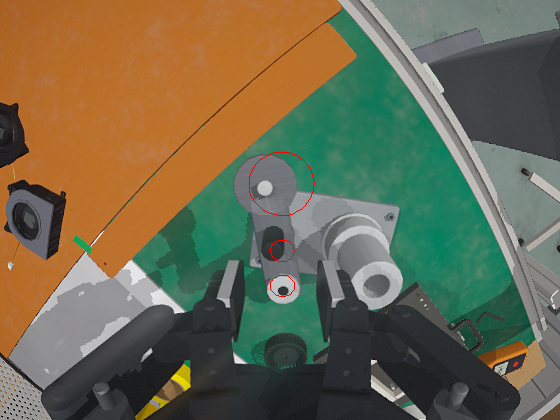

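```bash
python3 - <<'E'
from h import *
p=snap('wrist'); T=toolT()
a=onz(p,283,288,119)
b=onz(p,266,186,119);print(a,b,np.linalg.norm(a-b),np.degrees(np.arctan2(*(b-a)[1::-1]))%360)
th=np.arctan2(*(b-a)[1::-1]);pin=a+42*np.array([np.cos(th),np.sin(th),0]);print(pin, T[:3,:3].T@(pin-T[:3,3]))
draw(p,'w8',[(pin[0],pin[1],7,149),(pin[0],pin[1],7,119),(b[0],b[1],21,119)])
E
python3 -c "
import cv2;a=cv2.imread('pics/w8.png')[140:340,180:400];cv2.imwrite('pics/w8c.png',cv2.resize(a,None,fx=2.5,fy=2.5))"
```

```text
[629.36749738 -48.7510189  119.        ] [ 606.73811259 -122.03593653  119.        ] 76.6992060500257 252.84002413634477
[616.97578943 -88.88137616 119.        ] [-2.73207464 -4.72083388 84.52810953]
```

View pics/w8c.png

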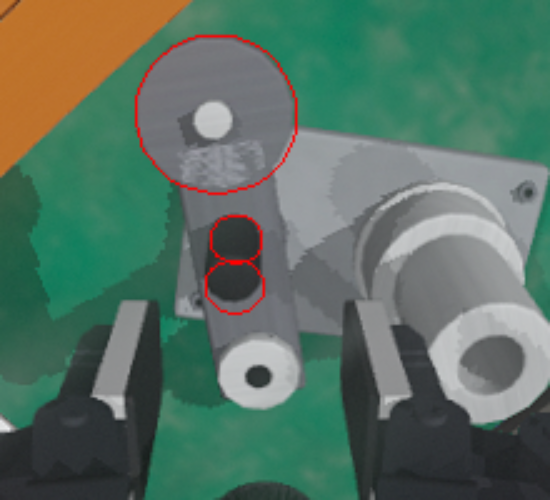

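play_rows(deltas=[-0.1,-0.5,1,0,0,0,0,0,2,0,0,0,0,0,1.5,0,0,0,0,0,1,0,0,0,0,0,0,0,0,0])

```text
clock: 17.47
tcp_pos: [615.4, -90.2, 146.0]
eef_rot: [-0.002, -0.534, 0.845, 0.002]
force: [-1.2, 0.6, -0.1]
grip_width: 35.7
grip_force: 0.0
```

play_rows(deltas=[0,0,0,0,0,0,0,0,0,0,0,0,0,0,0,0,0,0,0,0,0,0,0,0], fingers=2.0)

```text
clock: 17.8
tcp_pos: [617.5, -90.8, 150.4]
eef_rot: [0.001, -0.535, 0.845, -0.001]
force: [0.2, 0.5, 0.8]
grip_width: 20.3
grip_force: 0.0
```

play_rows(deltas=[0.04,0.5,0,0,0,7,0.04,0.5,0,0,0,7,0.04,0.5,0,0,0,7,0.04,0.5,0,0,0,7,0.04,0.5,0,0,0,7,0.04,0.5,0,0,0,7,0.04,0.5,0,0,0,7,0.04,0.5,0,0,0,7])

```text
clock: 18.47
tcp_pos: [589.5, -64.3, 150.2]
eef_rot: [0.0, -0.072, 0.997, -0.001]
force: [-2.4, -3.7, 1.0]
grip_width: 19.8
grip_force: 1.7
```

play_rows(deltas=[0.04,0.5,0,0,0,7,0.04,0.5,0,0,0,7,0.04,0.5,0,0,0,7,0.04,0.5,0,0,0,7,0.04,0.5,0,0,0,7,0,0,0,0,0,0,0,0,0,0,0,0])

```text
clock: 19.05
tcp_pos: [590.4, -38.5, 149.9]
eef_rot: [0.001, 0.226, 0.974, 0.0]
force: [-0.4, -0.1, 0.4]
grip_width: 19.7
grip_force: 0.0
```

play_rows(deltas=[0.04,0.5,0,0,0,7,0.04,0.5,0,0,0,7,0,0,0,0,0,0])

```text
clock: 19.3
tcp_pos: [594.7, -29.3, 149.7]
eef_rot: [0.0, 0.345, 0.939, 0.0]
force: [0.2, 0.2, -0.7]
grip_width: 20.1
grip_force: 0.0
```

play_rows(deltas=[0.02,0.25,0,0,0,3.5,0,0,0,0,0,0])

```text
clock: 19.47
tcp_pos: [596.0, -27.6, 149.6]
eef_rot: [0.0, 0.371, 0.929, 0.0]
force: [-0.6, -0.0, -1.2]
grip_width: 20.5
grip_force: 0.1
```

play_rows(deltas=[0.02,0.2,0,0,0,2,0,0,0,0,0,0])

```text
clock: 19.63
tcp_pos: [597.1, -26.1, 149.4]
eef_rot: [0.0, 0.387, 0.922, 0.0]
force: [-1.2, -1.5, 0.7]
grip_width: 20.1
grip_force: 0.3
```

Run:
```python
from h import *
p=snap('wrist'); T=toolT()
print(T[:3,3],score(p,[(119,21)],(566,-9),9))
a=np.arctan2(-9+49.8,566-629);s=np.array([566,-9])
draw(p,'w9',[(566,-9,21,119),(629.2,-50,9,119),(629.2+42*np.cos(a),-50+42*np.sin(a),7,149)])
```

```text
[597.10195635 -26.07288424 149.42018411] [[17.2, 565.0, -8.5], [16.7, 564.5, -9.0], [16.7, 564.5, -8.5]]
```

View pics/w9.png

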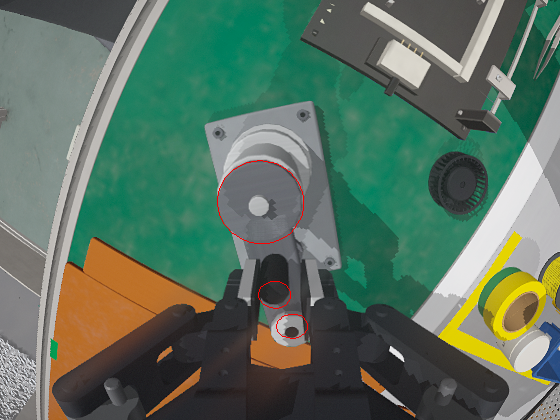

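play_rows(deltas=[0,0.15,0,0,0,0,0,0,0,0,0,0])

```text
clock: 19.85
tcp_pos: [597.6, -25.4, 149.3]
eef_rot: [-0.0, 0.388, 0.922, -0.001]
force: [-3.7, -2.2, 2.4]
grip_width: 20.1
grip_force: 2.3
```

play_rows(deltas=[0,0.15,0,0,0,0,0,0,0,0,0,0])

```text
clock: 20.02
tcp_pos: [597.8, -25.3, 149.3]
eef_rot: [-0.001, 0.388, 0.921, -0.002]
force: [-7.1, -6.1, 3.8]
grip_width: 20.1
grip_force: 4.8
```

play_rows(deltas=[0,-0.4,0,0,0,0,0,0,0,0,0,0,0,0,-2,0,0,0,0,0,-3,0,0,0,0,0,-3,0,0,0,0,0,-2,0,0,0,0,0,0,0,0,0,0,0,0,0,0,0])

```text
clock: 20.68
tcp_pos: [597.4, -26.4, 250.8]
eef_rot: [0.002, 0.389, 0.921, 0.001]
force: [-1.3, -0.2, 0.3]
grip_width: 20.2
grip_force: 0.0
```

Run:
```python
from h import *
p=snap('wrist'); s=bot.sense(); print(s['tcp_pos'],s['force'])
r=score(p,[(119,21)],(566,-9),12); print(r, 'bush',fit(p,'long_bush_center',[566,-9],23,48,108),'wide ring',score(p,[(48,31)],(566,-9)))
d=np.array(r[0][1:])-[629.2,-50]; print('angle err',np.degrees(np.arctan2(d[1],d[0]))-146.8)
```

```text
[596.47706955 -26.27259788 249.20812017] [0.8363873  0.64304445 0.45104861]
[[17.6, 564.5, -6.5], [17.4, 564.5, -7.0], [17.3, 564.5, -6.0]] bush (array([566.2, -10.5]), np.float64(0.48), 0.87, [240.0, 128.0, 289.0, 171.0]) wide ring [[16.5, 563.5, -5.0], [16.5, 564.0, -5.5], [16.4, 563.0, -5.0]]
angle err -0.7142761199406209
```

```bash
python3 -c "
from workcell import bot
print(bot.close_job())"
```

```text
the job is handed in; nothing more can be done
None
```

The job is handed in at about 21 s of the 67 s allowed: the wide spacer is down on the flange, the long bush is on top of it, and the keeper was pushed to its stop (measured within about 1° of closed). The arm is clear, I saw no contact with the bystanders, and the hand-in gave no verdict, so these are my own measurements.

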